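# Slide a label holder home behind the shelf lip and hold it

### The arm

A 6-joint arm with a two-finger parallel gripper is mounted at the origin on a cart in front of the work surface, level with it; the furniture and walls round the work are solid. World frame = base frame: x ahead of the robot, y to its left, z up, the work surface at z = 0. Lengths are in m, angles in rad, forces in N, time in s.
With the tool pointing down it reaches from about 0.325 to 0.85 m from the base axis. Payload 4.4 kg.
Tool frame: the origin (TCP) lies at the very end of the fingers, on their centre line; the grasp point (between the pads) lies 19 mm behind it; z points along the fingers, y is the direction in which the jaws open and shut (so a half turn about z gives the same grasp; the last joint's range is limited). The gripper opens to 94 mm and grips with 3 to 60 N. Pads are 16 mm wide; open, the fingers measure 119 mm over their backs; the gripper's body (75 mm by 177 mm) begins 78 mm behind the grasp point.
Start: joints at [1.163, 0.207, 1.542, -0, 1.393, -0.15], TCP at [0.147, 0.556, 0.205] pointing down, gripper open.
Joint ranges: [-2.73, 2.73], [-0.86, 2.22], [0.23, 2.46], [-1.11, 4.25], [0.08, 2.63], [-2.82, 2.82]. Speed limits (rad/s): [2.79, 2.79, 3.14, 3.14, 3.14, 3.14].

### API

Orientations are given as a rotation vector (axis times angle).
In Python, from station import telemetry, cams, job gives the robot as it stands. The module is installed in compiled form; this text tells all that it offers.
- The arm moves only by the tool servo_tool, never from a script. Its arguments are lists of equal length, an entry for each row: "slide": the shift along the tool's x, y, z in mm, a list of three; "angular": the turn, a rotation vector about the tool's x, y, z in degrees, a list of three. In form: {"slide": [[dx, dy, dz], ...], "angular": [[wx, wy, wz], ...]}. A call has 1 to 12 rows; each row is the pose to reach, as a shift and turn from the pose commanded when the call began, along the tool's axes at that moment; what a row does not reach only later rows make up. A row lasts 1/8 s, in which the tool goes at most 62.5 mm and 10.7 degrees, less where a joint would pass 70% of its speed; a pose out of reach is approached as far as the arm can. A call with a gripper value outside its range is refused whole. "hand" is the opening, from -1 (shut) to 1 (fully open), set as the call begins (left out, the last holds). The fingers move at their own pace and stop on an object; the grip force is fixed at half the most. Time passes only in rows, so rows that repeat a pose let the fingers close. It gives the time, the measured TCP pose, the force and the opening at its end, in the units of the state.
- telemetry.state(): the state, without advancing time (a new reading comes with each control period).
- cams.read_camera(name): name is "scene" or "side" or "wrist"; returns (picture, depth): 384x512x3 uint8, blue, green, red; 384x512 float32, m along the optical axis (not along the pixel's ray), 0 where there is no reading.
- cams.camera_info(name): a dict with "mtx" (3x3 intrinsics, pixels), "pose" (4x4, takes a point from camera to world coordinates); the wrist camera has in their place "mount" (4x4, takes a point from camera to tool coordinates, whose origin is the TCP and whose axes are the flange's). Camera axes: x right, y up, looking along -z (the intrinsics and any distortion apply to the point x, -y, -z); pixel columns grow to the right and rows downward; lengths in m; the calibration is good to about 2 mm. A picture is of the moment at which its call begins: read the wrist's pose just before it. camera_info takes no time and is no camera call.
- job.sign_off(): hands the job in, once; it reports no verdict.
The state is a dict: "clock": time; "joint_positions": joint angles; "qvel": joint speeds; "joint_efforts": joint torques, N m; "tcp_pos": TCP position; "orientation": TCP orientation; "contact_force": force on the tool from outside, world axes, zero at the start; "torque": the same for the moment, N m; "opening": finger opening in m.
Only numpy, scipy, OpenCV 4.12 (cv2) and the standard library are available. Lean on these libraries where they do the work, as an engineer would, in place of code of your own. Each camera call takes 0.05 s, during which the arm holds its last target.

### The job

Take the blue label holder out of its wooden stand and set it upright, fully down, behind the metal lip along the front of the low bench shelf, in the right-hand part of the channel. Then slide it to the left along the channel until you feel it meet the sprung clip hidden in there, push on until the clip is pressed all the way in, and finish while still gripping the holder and holding it pressed home: do not let go. Leave the other things on the bench where they are.

Things in the scene. Friction and masses are not known exactly. Their poses are not given: they have to be found in the camera images.
- holder_tab (a point): centre of the ribbed grip tab (10 mm thick, 50 wide, 33 tall) that tops the label holder: upright blue plate, blank white card on its front, 7 mm thick (x), 100 wide (y), 90 tall (z), 48 to 84 g. The point is 72.5 mm above the holder's foot, 17.5 mm below its top. The lowest 4 mm are 3.5 mm thick. It starts upright in the stand, front to the robot, x pointing away from it
- stand: wooden block with one slot, fixed to the bench, 64 x 120 x 34 mm (its x, y, z), origin under its centre; the slot runs along its y, 11 mm wide, its floor 12 mm above the bench; the holder stands in it and is drawn straight up
- label_shelf: low plywood shelf, fixed, 280 mm long (its y), with the label channel along its front; origin on the bench under the channel's middle. The board reaches 88 mm behind the channel, top 70 mm above the bench. A hidden black sprung clip sits in the channel, below the lip's top; its place changes: its right-hand face, when free, is between y = +10 and +70 mm; the channel right of it is clear
- channel (a point): middle of the channel floor, 28 mm above the bench. x across it, away from the robot; y along it to the left; z up. Open on top, 272 mm long inside, 12 mm wide (x -6 to +6). In front the aluminium lip, top 34 mm above the floor, and above it a flare leaning to the robot, up to 43 mm above the floor and 17 mm before the middle line. Behind, the shelf's edge, top 42 mm above the floor
- clip (a joint): travel of the hidden sprung clip along the channel to the left, m: 0 free, 0.010 pressed all the way in against its stop (the holder is then home). The spring starts to give at about 1 N and needs about 3 N fully pressed, plus the holder's friction; it springs back when let go
- mould_plug: white plaster mould block with two knobs on top, 60 x 68 x 58 mm, bystander, origin under its centre
- mould_half_b: white plaster mould half, 64 x 100 x 48 mm (its x, y, z), bystander, origin under its centre
Mind the look-alikes: they are no part of the job. There is more than one size of the part that bears holder_tab; the job needs the middle-sized.

How it is judged:
By the outcome, as a careful person would: the job done as asked, in the order asked, and still so for the second after the job is handed in, while the arm keeps its last pose, push and grip.
It also fails if it takes over 61 s, if anything falls off the work surface, if the arm or the gripper's body presses on something with over 40 N, if the wrist force passes 120 N, or if a joint passes its speed limit or range.

## Working session

There is one attempt and no reset: what is moved stays moved. The work goes in short steps, Python scripts to look and compute and a tool call to move; the robot and the scene stay as the last step left them, time stands still between calls to the robot, and variables do not carry over. Pictures are saved under pics/ and viewed, and the job is handed in when it is done.

Besides the shell and the picture viewer there is one more tool, called after "Emit:" by a JSON object that holds its "op" and its "data", one argument or row to a line. servo_tool: Moves the arm, as the interface text tells. Its arguments: {"type":"object","properties":{"slide":{"type":"array","items":{"type":"array","items":{"type":"number"}}},"angular":{"type":"array","items":{"type":"array","items":{"type":"number"}}},"hand":{"type":"number"}},"required":["slide","angular"]}

```bash
mkdir -p pics; cat > h.py <<'E'
import numpy as np,cv2
from station import telemetry,cams,job
from scipy.spatial.transform import Rotation as R
def T():
    s=telemetry.state();M=np.eye(4);M[:3,:3]=R.from_rotvec(s['orientation']).as_matrix();M[:3,3]=s['tcp_pos'];return M
def grab(n,tag):
    W=T();p,d=cams.read_camera(n);i=cams.camera_info(n)
    P=i['pose'] if 'pose' in i else W@np.array(i['mount'])
    np.savez('pics/%s.npz'%tag,p=p,d=d,P=P,K=i['mtx']);cv2.imwrite('pics/%s.png'%tag,p);return p,d,np.array(P),np.array(i['mtx'])
def load(tag):
    z=np.load('pics/%s.npz'%tag);return z['p'],z['d'],z['P'],z['K']
def cloud(d,P,K):
    v,u=np.mgrid[:d.shape[0],:d.shape[1]]
    X=np.stack([(u-K[0,2])/K[0,0]*d,-(v-K[1,2])/K[1,1]*d,-d],-1)
    return X@P[:3,:3].T+P[:3,3]
def ray_z(u,v,z,P,K):
    r=P[:3,:3]@np.array([(u-K[0,2])/K[0,0],-(v-K[1,2])/K[1,1],-1.]);return P[:3,3]+r*(z-P[2,3])/r[2]
E
python3 - <<'E'
from h import *
np.set_printoptions(precision=4,suppress=True)
print(telemetry.state())
for n in ['scene','side','wrist']:
    p,d,P,K=grab(n,n+'0');i=cams.camera_info(n);print(n,i.keys(),K,P)
E
```

```text
{'clock': 0.0, 'joint_positions': array([ 1.1625,  0.2074,  1.5429,  0.    ,  1.3935, -0.1505]), 'qvel': array([ 0.001 , -0.0006,  0.0006, -0.0013, -0.0004,  0.0009]), 'joint_efforts': array([  0.0009, -37.0878, -28.1416,   0.0699,   0.0361,  -0.0002]), 'tcp_pos': array([0.1463, 0.5553, 0.2043]), 'orientation': array([-0.4037, -3.1149,  0.0034]), 'contact_force': array([-0.1935, -0.1076, -0.3402]), 'torque': array([-0.0377, -0.0709,  0.0021]), 'opening': 0.09446214702790483}
scene dict_keys(['mtx', 'pose']) [[387.6326   0.     250.3033]
 [  0.     387.6326 197.3062]
 [  0.       0.       1.    ]] [[-0.8884  0.2234 -0.4011  0.0283]
 [-0.4585 -0.3877  0.7996  1.2034]
 [ 0.0231  0.8943  0.4469  0.5713]
 [ 0.      0.      0.      1.    ]]
side dict_keys(['mtx', 'pose']) [[439.2254   0.     256.6903]
 [  0.     439.2254 193.8489]
 [  0.       0.       1.    ]] [[ 0.9897  0.0521 -0.1333  0.2733]
 [-0.1414  0.4996 -0.8547 -0.8361]
 [ 0.0221  0.8647  0.5018  0.7479]
 [ 0.      0.      0.      1.    ]]
wrist dict_keys(['mtx', 'mount']) [[282.6799   0.     245.83  ]
 [  0.     282.6799 195.7463]
 [  0.       0.       1.    ]] [[ 0.2546 -0.9399 -0.2276  0.0808]
 [ 0.9671  0.2468  0.0624  0.5721]
 [-0.0025 -0.236   0.9717  0.3827]
 [ 0.      0.      0.      1.    ]]
```

View pics/scene0.png

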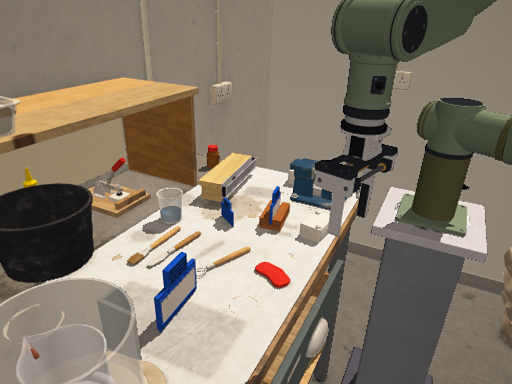

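View pics/side0.png

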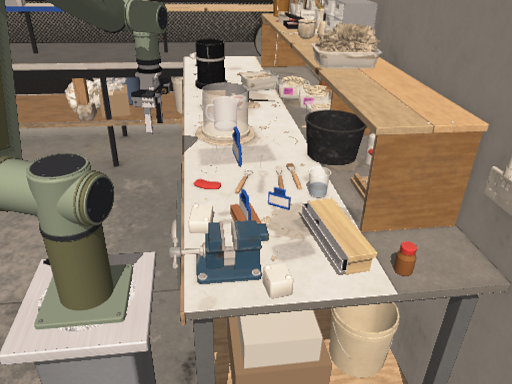

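View pics/wrist0.png

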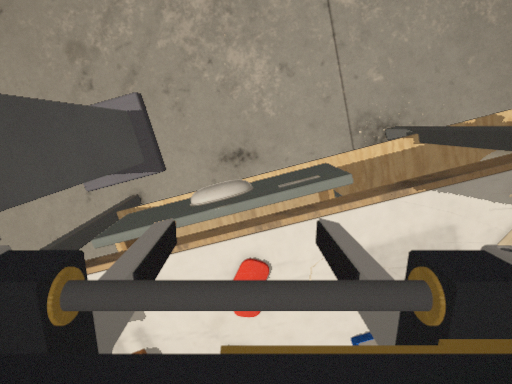

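Three blue holders in the scene view: the one at (176,290), large, standing free; the one at (228,211), small, standing free; and the one at (275,205), in the brown wooden stand. The last fits "starts in the stand, middle-sized". I'll confirm this with measurements and a crop.

```bash
python3 - <<'E'
from h import *
np.set_printoptions(precision=3,suppress=True)
for n in ['scene0','side0']:
    p,d,P,K=load(n);C=cloud(d,P,K);h=cv2.cvtColor(p,cv2.COLOR_BGR2HSV)
    def rep(nm,m,mina=40):
        k,l,st,c=cv2.connectedComponentsWithStats(m.astype(np.uint8))
        for j in range(1,k):
            if st[j,4]<mina: continue
            q=C[(l==j)&(d>0)]; 
            if len(q)==0: continue
            if np.median(q[:,0])>1.1 or abs(np.median(q[:,1]))>1.2: continue
            print(n,nm,st[j],c[j],'lo',np.percentile(q,2,axis=0),'med',np.median(q,axis=0),'hi',np.percentile(q,98,axis=0))
    rep('blue',(h[...,0]>105)&(h[...,0]<128)&(h[...,1]>190)&(h[...,2]>60))
    rep('brown',(h[...,0]<15)&(h[...,1]>140)&(h[...,2]>50)&(h[...,2]<180)&(C[...,2]>0.005)&(C[...,2]<0.06))
p=load('scene0')[0];a=cv2.resize(p[150:250,180:350],None,fx=4,fy=4,interpolation=cv2.INTER_CUBIC);cv2.imwrite('pics/c1.png',a)
p=load('side0')[0];a=cv2.resize(p[170:310,180:390],None,fx=3.7,fy=3.7,interpolation=cv2.INTER_CUBIC);cv2.imwrite('pics/c2.png',a)
E
```

```text
scene0 blue [270 187  10  37 106] [273.981 200.104] lo [0.401 0.258 0.023] med [0.406 0.301 0.078] hi [0.415 0.329 0.101]
scene0 blue [222 198  11  28 188] [226.952 211.447] lo [0.501 0.333 0.003] med [0.528 0.355 0.032] hi [0.558 0.374 0.067]
scene0 blue [154 252  42  80 948] [171.935 285.803] lo [0.421 0.66  0.008] med [0.426 0.742 0.084] hi [0.437 0.787 0.123]
scene0 brown [207 151  12  16 155] [212.297 158.535] lo [ 0.774 -0.001  0.007] med [0.788 0.021 0.034] hi [0.814 0.029 0.058]
scene0 brown [168 170  16  10  47] [175.404 175.383] lo [0.803 0.196 0.01 ] med [0.831 0.2   0.022] hi [0.862 0.203 0.037]
scene0 brown [183 171  11  14  53] [188.868 177.321] lo [0.756 0.197 0.006] med [0.769 0.2   0.025] hi [0.793 0.205 0.051]
scene0 brown [259 205  30  25 262] [272.908 220.336] lo [0.372 0.234 0.005] med [0.393 0.328 0.022] hi [0.431 0.338 0.033]
side0 blue [235 128   6  38  52] [238.673 144.904] lo [0.425 0.641 0.011] med [0.437 0.663 0.085] hi [0.439 0.725 0.126]
side0 brown [231 205  13  16 140] [236.45  212.521] lo [0.373 0.235 0.012] med [0.386 0.28  0.033] hi [0.401 0.316 0.037]
side0 brown [391 209  68  19 471] [424.333 218.858] lo [0.849 0.179 0.007] med [0.942 0.183 0.033] hi [1.043 0.187 0.059]
side0 brown [394 251  22  24 360] [404.372 263.653] lo [ 0.774 -0.024  0.006] med [ 0.787 -0.017  0.035] hi [0.815 0.005 0.059]
```

View pics/c1.png

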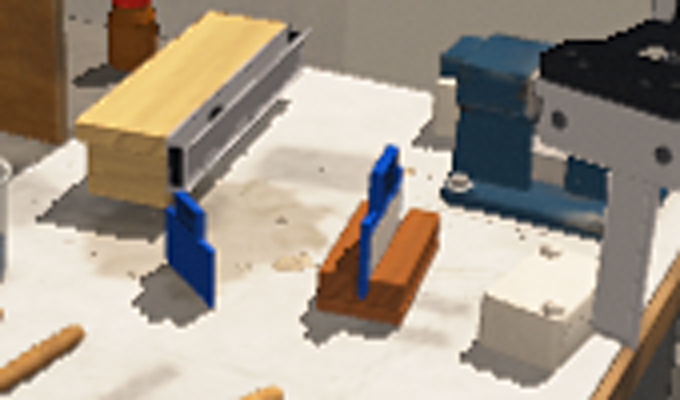

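View pics/c2.png

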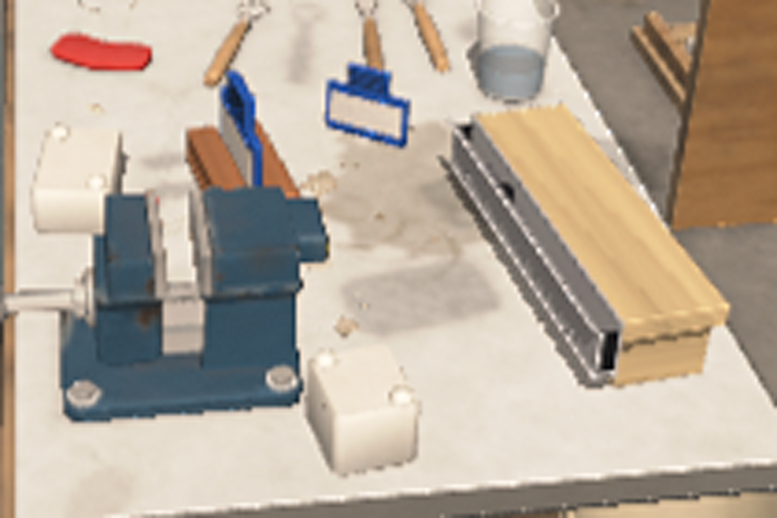

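The crops confirm it: the medium holder, with its top near z 0.10 m, is in the brown stand. Next I measure the stand, shelf and vise.

```bash
python3 - <<'E'
from h import *
np.set_printoptions(precision=4,suppress=True)
for n in ['scene0','side0']:
    p,d,P,K=load(n);C=cloud(d,P,K);h=cv2.cvtColor(p,cv2.COLOR_BGR2HSV)
    X,Y,Z=C[...,0],C[...,1],C[...,2]
    # board top
    m=(Z>.062)&(Z<.078)&(h[...,0]>10)&(h[...,0]<30)&(h[...,1]>70)&(X>.4)&(X<.85)&(Y>-.15)&(Y<.35)&(d>0)
    q=C[m];r=cv2.minAreaRect(q[:,:2].astype(np.float32));print(n,'board',m.sum(),np.median(q[:,2]),r,cv2.boxPoints(r))
    m=(h[...,0]<15)&(h[...,1]>140)&(Z>.028)&(Z<.042)&(X>.3)&(X<.5)&(Y>.15)&(Y<.4)&(d>0)
    q=C[m];r=cv2.minAreaRect(q[:,:2].astype(np.float32));print(n,'stand',m.sum(),np.median(q[:,2]),r,cv2.boxPoints(r))
    m=(h[...,0]>98)&(h[...,0]<112)&(h[...,1]>80)&(h[...,1]<200)&(X>.2)&(X<.6)&(Y>-.2)&(Y<.35)&(d>0)&(Z>.01)
    q=C[m];print('vise',np.percentile(q,1,axis=0),np.percentile(q,99,axis=0))
    m=(h[...,0]>105)&(h[...,0]<128)&(h[...,1]>170)&(h[...,2]>50)&(X>.36)&(X<.45)&(Y>.2)&(Y<.36)&(d>0)
    q=C[m];r=cv2.minAreaRect(q[:,:2].astype(np.float32));print(n,'holder',m.sum(),r,np.percentile(q,[2,98],axis=0))
    v,u=np.where(m);print(u.min(),u.max(),v.min(),v.max())
E
```

```text
scene0 board 854 0.06763773407421353 ((0.7353311777114868, 0.1393735408782959), (0.23734386265277863, 0.28607213497161865), 5.849323749542236) [[ 0.6027  0.2696]
 [ 0.6319 -0.015 ]
 [ 0.868   0.0092]
 [ 0.8388  0.2938]]
scene0 stand 278 0.031551761306711223 ((0.4115045666694641, 0.2750753164291382), (0.06310561299324036, 0.12091442197561264), 9.454133987426758) [[0.3704 0.3295]
 [0.3903 0.2103]
 [0.4526 0.2206]
 [0.4327 0.3399]]
vise [0.2991 0.0426 0.0107] [0.441  0.3276 0.1152]
scene0 holder 123 ((0.40871569514274597, 0.2926233112812042), (0.009797896258533001, 0.07809454947710037), 9.192867279052734) [[0.4008 0.2579 0.021 ]
 [0.4156 0.3294 0.1004]]
270 279 187 223
side0 board 1833 0.06988094258252953 ((0.7352843880653381, 0.13938292860984802), (0.2381286323070526, 0.279996782541275), 7.444557189941406) [[ 0.5991  0.2628]
 [ 0.6354 -0.0149]
 [ 0.8715  0.016 ]
 [ 0.8352  0.2936]]
side0 stand 192 0.033884430082368744 ((0.40997233986854553, 0.266853928565979), (0.061313532292842865, 0.11107050627470016), 9.548877716064453) [[0.3705 0.3165]
 [0.389  0.207 ]
 [0.4494 0.2172]
 [0.431  0.3267]]
vise [0.2657 0.0086 0.0107] [0.5397 0.3462 0.1181]
side0 holder 87 ((0.41160935163497925, 0.2657738924026489), (0.010497655719518661, 0.08543526381254196), 8.777008056640625) [[0.4022 0.2268 0.04  ]
 [0.4215 0.2963 0.1033]]
241 250 190 219
```

```bash
cat > plan.py <<'E'
from h import *
def plan(pos,yaw,W=None,rows=None):
    # tool z down, tool y along world direction yaw (rad) or opposite
    W=T() if W is None else W
    best=None
    for s in (0,np.pi):
        a=yaw+s; y=np.array([np.cos(a),np.sin(a),0]);z=np.array([0,0,-1.]);x=np.cross(y,z)
        Rt=np.stack([x,y,z],1);w=R.from_matrix(W[:3,:3].T@Rt).as_rotvec(degrees=True)
        sl=W[:3,:3].T@(np.array(pos)-W[:3,3])*1000
        print('opt yaw %.1f'%np.degrees(a),'slide',np.round(sl,1),'ang',np.round(w,2),'|',round(np.linalg.norm(sl),1),round(np.linalg.norm(w),1))
E
python3 - <<'E'
from plan import *
np.set_printoptions(precision=4,suppress=True)
print(T());print(np.array(cams.camera_info('wrist')['mount']))
plan([0.57,0.13,0.27],np.radians(7.5))
E
```

```text
[[-0.9669  0.255  -0.0007  0.1464]
 [ 0.255   0.9669 -0.0016  0.5554]
 [ 0.0003 -0.0017 -1.      0.2045]
 [ 0.      0.      0.      1.    ]]
[[ 0.0004  0.9717  0.2363  0.0677]
 [ 1.     -0.0005  0.0003 -0.0009]
 [ 0.0004  0.2363 -0.9717 -0.1782]
 [ 0.      0.      0.      1.    ]]
opt yaw 7.5 slide [-518.1 -303.5  -65.1] ang [-0.1   0.04 67.73] | 603.9 67.7
opt yaw 187.5 slide [-518.1 -303.5  -65.1] ang [  -0.05   -0.11 -112.27] | 603.9 112.3
```

Emit:
{"op": "servo_tool", "data": {
  "slide": [
    [0,0,-30],
    [-40,-20,-65],
    [-92,-54,-65],
    [-144,-84,-65],
    [-196,-115,-65],
    [-248,-145,-65],
    [-300,-176,-65],
    [-352,-206,-65],
    [-404,-237,-65],
    [-456,-267,-65],
    [-518,-303,-65],
    [-518,-303,-65]
  ],
  "angular": [
    [0,0,0],
    [0,0,7],
    [0,0,14],
    [0,0,21],
    [0,0,28],
    [0,0,35],
    [0,0,42],
    [0,0,49],
    [0,0,56],
    [0,0,63],
    [0,0,67.7],
    [0,0,67.7]
  ]
}}

```text
clock: 1.65
tcp_pos: [0.572, 0.1277, 0.2694]
orientation: [-2.076, -2.357, 0.002]
contact_force: [-0.7, 0.2, -0.6]
opening: 0.094
```

```bash
python3 - <<'E'
from h import *
s=telemetry.state();print(s['clock'],s['tcp_pos'],s['joint_positions'],s['qvel'])
grab('wrist','w1')
E
```

```text
1.65 [0.57202611 0.12772058 0.2694031 ] [ 7.24463801e-02  1.89559993e-01  1.42994150e+00 -6.42635501e-04
  1.52323192e+00 -5.40283692e-02] [-0.04004644  0.05145721 -0.05987491  0.0359705   0.03566055 -0.09916737]
```

View pics/w1.png

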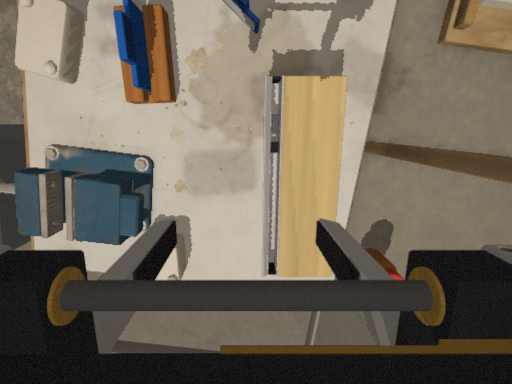

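The wrist view shows the whole channel, with its columns at about 262–283 from row 75 to 277, the board at columns 283–345, and the holder at (133,50). I'll enlarge it and measure.

```bash
python3 - <<'E'
from h import *
np.set_printoptions(precision=4,suppress=True)
p,d,P,K=load('w1');C=cloud(d,P,K)
a=cv2.resize(p[65:285,240:360],None,fx=2.7,fy=2.7,interpolation=cv2.INTER_CUBIC);b=cv2.resize(p[0:110,90:280],None,fx=2.4,fy=2.4,interpolation=cv2.INTER_CUBIC)
H=max(a.shape[0],b.shape[0]);f=lambda i:cv2.copyMakeBorder(i,0,H-i.shape[0],0,0,cv2.BORDER_CONSTANT)
cv2.imwrite('pics/w1c.png',np.hstack([f(a),f(b)]))
for v in (90,110,140,180,220,255):
    print(v,[(u,tuple(np.round(C[v,u],3)),int(p[v,u].mean())) for u in range(260,288,2)])
h=cv2.cvtColor(p,cv2.COLOR_BGR2HSV);X,Y,Z=C[...,0],C[...,1],C[...,2]
m=(Z>.062)&(Z<.078)&(h[...,1]>70)&(h[...,0]>10)&(h[...,0]<30)&(Y<.35)&(X<.78)
q=C[m];r=cv2.minAreaRect(q[:,:2].astype(np.float32));print(r,cv2.boxPoints(r),np.median(q[:,2]))
E
```

```text
90 [(260, (np.float64(0.577), np.float64(0.25), np.float64(-0.002)), 139), (262, (np.float64(0.58), np.float64(0.25), np.float64(-0.001)), 140), (264, (np.float64(0.58), np.float64(0.242), np.float64(0.067)), 141), (266, (np.float64(0.583), np.float64(0.242), np.float64(0.068)), 151), (268, (np.float64(0.586), np.float64(0.243), np.float64(0.066)), 140), (270, (np.float64(0.588), np.float64(0.244), np.float64(0.063)), 138), (272, (np.float64(0.593), np.float64(0.249), np.float64(0.027)), 116), (274, (np.float64(0.596), np.float64(0.249), np.float64(0.027)), 156), (276, (np.float64(0.599), np.float64(0.249), np.float64(0.027)), 178), (278, (np.float64(0.601), np.float64(0.249), np.float64(0.031)), 146), (280, (np.float64(0.602), np.float64(0.246), np.float64(0.055)), 96), (282, (np.float64(0.603), np.float64(0.245), np.float64(0.068)), 167), (284, (np.float64(0.606), np.float64(0.245), np.float64(0.068)), 141), (286, (np.float64(0.608), np.float64(0.246), np.float64(0.068)), 148)]
110 [(260, (np.float64(0.581), np.float64(0.222), np.float64(-0.002)), 140), (262, (np.float64(0.584), np
[... 4371 characters left out ...]
03), (274, (np.float64(0.633), np.float64(0.004), np.float64(0.035)), 99), (276, (np.float64(0.631), np.float64(0.018), np.float64(0.064)), 97), (278, (np.float64(0.633), np.float64(0.02), np.float64(0.067)), 159), (280, (np.float64(0.636), np.float64(0.021), np.float64(0.069)), 158), (282, (np.float64(0.638), np.float64(0.021), np.float64(0.069)), 159), (284, (np.float64(0.641), np.float64(0.022), np.float64(0.07)), 156), (286, (np.float64(0.644), np.float64(0.022), np.float64(0.068)), 155)]
((0.5477173924446106, 0.14799785614013672), (0.2895543575286865, 0.38840535283088684), 79.68511962890625) [[ 0.3307  0.0403]
 [ 0.7129 -0.0292]
 [ 0.7647  0.2557]
 [ 0.3826  0.3252]] 0.06883232753306859
```

View pics/w1c.png

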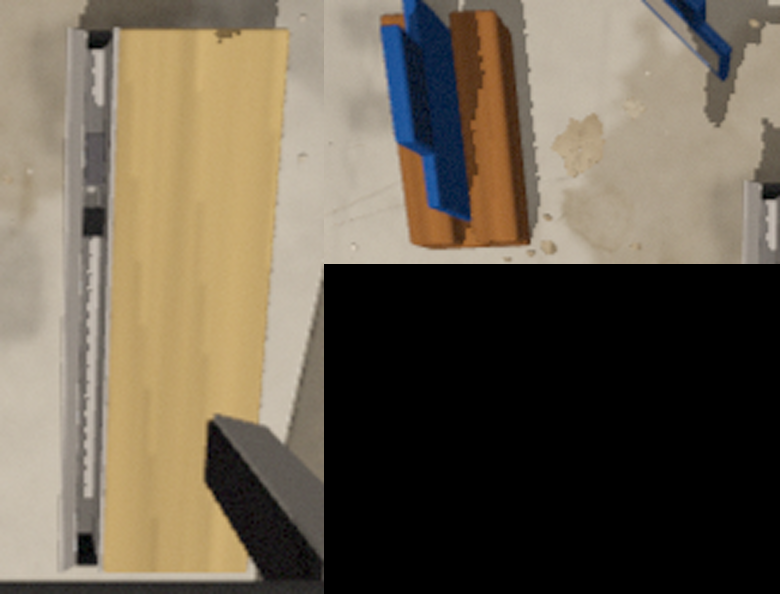

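```bash
python3 - <<'E'
from h import *
np.set_printoptions(precision=4,suppress=True)
p,d,P,K=load('w1');g=cv2.cvtColor(p,cv2.COLOR_BGR2GRAY).astype(float);h=cv2.cvtColor(p,cv2.COLOR_BGR2HSV)
def sub(arr,u0):  # strongest rising edge subpixel
    gr=np.gradient(arr);k=np.argmax(gr);
    if 0<k<len(gr)-1:
        a,b,c=gr[k-1:k+2];k+=0.5*(a-c)/(a-2*b+c+1e-9)
    return u0+k
E=[];F=[]
for v in range(88,262,3):
    u0=int(285-(v-75)*0.033)-8
    E.append(ray_z(sub(g[v,u0:u0+10],u0),v,.070,P,K))
    F.append(ray_z(sub(h[v,256:270,1].astype(float)*0+np.abs(np.gradient(g[v,256:270])),256),v,.071,P,K))
E=np.array(E)
for it in range(3):
    c=np.polyfit(E[:,1],E[:,0],1);r=E[:,0]-np.polyval(c,E[:,1]);E=E[np.abs(r)<.0015]
print(len(E),'rear edge x=%.4f*y+%.4f'%tuple(c),'yaw',np.degrees(np.arctan(-c[0])),'rms',r.std())
# z-depth of rear edge & board ends
for u in (300,310,320,330):
    s=h[:,u,1].astype(float); col=s[60:100]; gr=np.gradient(col);k=np.argmax(gr);top=60+k
    print(u,top,ray_z(u,top,.07,P,K))
for u in (290,300,310):
    s=h[255:290,u,1].astype(float);k=np.argmin(np.gradient(s));print(u,255+k,ray_z(u,255+k,.07,P,K))
# clip block rows
for u in (272,273,274): print(u,g[125:165,u].astype(int))
for v in (133,141,152,154): print(v,ray_z(273,v,.042,P,K),ray_z(273,v,.028,P,K),ray_z(273,v,.06,P,K))
C=cloud(d,P,K);print(np.round(C[126:162:2,273],3))
# holder: stand top, blue
m=(h[...,0]<15)&(h[...,1]>140)&(np.abs(C[...,2]-.033)<.006)&(C[...,0]<.5)
q=C[m];r=cv2.minAreaRect(q[:,:2].astype(np.float32));print('stand',m.sum(),r,np.median(q[:,2]))
m=(h[...,0]>105)&(h[...,0]<128)&(h[...,1]>150)&(C[...,0]<.46)&(C[...,2]>.09)
q=C[m];r=cv2.minAreaRect(q[:,:2].astype(np.float32));print('tabtop',m.sum(),r,np.median(q[:,2]),q.max(0),q.min(0))
E
```

```text
48 rear edge x=-0.1269*y+0.6328 yaw 7.234579094877668 rms 0.00022880968643497712
300 74 [0.6221 0.2661 0.07  ]
310 75 [0.6346 0.2665 0.07  ]
320 75 [0.647  0.2681 0.07  ]
330 75 [0.6593 0.2696 0.07  ]
290 277 [ 0.6554 -0.0115  0.07  ]
300 277 [ 0.6701 -0.0096  0.07  ]
310 277 [ 0.6848 -0.0077  0.07  ]
272 [ 92  84  81  83  82  82  88  91 105 135 143 111  96  94  94  95  77  39
  34  39  35  33  33  36  37  32  37  70 107 115 118 115 118 118 117 116
 116 116 117 116]
273 [ 92  90  91  88  90  92  90  91 109 156 166 122  98  98  99  99  85  43
  31  34  35  31  41  37  34  40  28  68 107 159 169 168 167 167 131 160
 168 170 169 169]
274 [ 92  90  90  91  91  93  92  89 107 155 163 120  98  98 101  97  84  45
  33  39  37  35  39  34  34  34  35  92 157 182 184 185 184 187 171 182
 185 185 186 186]
133 [0.6021 0.1907 0.042 ] [0.6034 0.1905 0.028 ] [0.6004 0.1909 0.06  ]
141 [0.6037 0.1798 0.042 ] [0.6051 0.1793 0.028 ] [0.602  0.1805 0.06  ]
152 [0.606  0.1646 0.042 ] [0.6075 0.1635 0.028 ] [0.6042 0.1659 0.06  ]
154 [0.6065 0.1618 0.042 ] [0.6079 0.1606 0.028 ] [0.6046 0.1632 0.06  ]
[[0.6   0.2   0.05 ]
 [0.6   0.197 0.049]
 [0.601 0.195 0.05 ]
 [0.601 0.192 0.049]
 [0.602 0.189 0.044]
 [0.603 0.187 0.044]
 [0.603 0.184 0.042]
 [0.604 0.181 0.042]
 [0.602 0.179 0.057]
 [0.603 0.176 0.059]
 [0.603 0.174 0.058]
 [0.604 0.171 0.056]
 [0.604 0.168 0.058]
 [0.605 0.166 0.056]
 [0.608 0.16  0.025]
 [0.608 0.158 0.027]
 [0.609 0.155 0.028]
 [0.609 0.152 0.026]]
stand 2089 ((0.41389957070350647, 0.27044421434402466), (0.06204076111316681, 0.1183059960603714), 9.49486255645752) 0.03289783313372496
tabtop 485 ((0.413331001996994, 0.2748909592628479), (0.00946532841771841, 0.04920599237084389), 9.802078247070312) 0.10055799145444633 [0.421  0.2997 0.1032] [0.4049 0.2502 0.0903]
```

The measurements agree with the given sizes:
- **Shelf:** yaw 7.2°, length 280 mm, channel origin about (0.611, 0.124).
- **Clip:** right face at channel y of about +41 mm.
- **Holder tab:** about (0.413, 0.274), yaw 9.6°, top 0.101.

Next I move over it.

```bash
python3 - <<'E'
from plan import *
plan([0.413,0.2735,0.15],np.radians(9.6))
E
```

```text
opt yaw 9.6 slide [ 164.1 -138.5  119.6] ang [-0.08  0.02 -2.26] | 245.8 2.3
opt yaw 189.6 slide [ 164.1 -138.5  119.6] ang [3.0000e-02 1.2000e-01 1.7774e+02] | 245.8 177.7
```

Emit:
{"op": "servo_tool", "data": {
  "slide": [
    [33,-28,24],
    [66,-56,48],
    [98,-83,72],
    [131,-111,96],
    [164,-138,120],
    [164,-138,120],
    [164,-138,120]
  ],
  "angular": [
    [0,0,0],
    [0,0,-1],
    [0,0,-2],
    [0,0,-2.3],
    [0,0,-2.3],
    [0,0,-2.3],
    [0,0,-2.3]
  ],
  "hand": 1
}}

```text
clock: 2.58
tcp_pos: [0.4117, 0.2761, 0.1511]
orientation: [2.02, 2.405, 0.001]
contact_force: [-0.1, 0.4, 0.3]
opening: 0.0938
```

```bash
python3 - <<'E'
from plan import *
np.set_printoptions(precision=4,suppress=True)
plan([0.413,0.2735,0.067],np.radians(9.6))
p,d,P,K=grab('wrist','w2');C=cloud(d,P,K);h=cv2.cvtColor(p,cv2.COLOR_BGR2HSV)
m=(h[...,0]>105)&(h[...,0]<128)&(h[...,1]>150)&(C[...,0]<.46)&(C[...,2]>.085)&(C[...,2]<.11)&(C[...,1]<.33)
q=C[m];r=cv2.minAreaRect(q[:,:2].astype(np.float32));print('tabtop',m.sum(),r,q.max(0),q.min(0))
m=(h[...,0]>105)&(h[...,0]<128)&(h[...,1]>150)&(C[...,0]<.46)&(C[...,2]>.098)&(C[...,2]<.11)&(C[...,1]<.33)
q=C[m];r=cv2.minAreaRect(q[:,:2].astype(np.float32));print('tabtop',m.sum(),r)
E
```

```text
opt yaw 9.6 slide [-2.8  0.7 84.1] ang [ 0.07 -0.    0.35] | 84.1 0.4
opt yaw 189.6 slide [-2.8  0.7 84.1] ang [   0.      0.11 -179.65] | 84.1 179.6
tabtop 655 ((0.41262108087539673, 0.275544673204422), (0.0093268733471632, 0.049969326704740524), 9.765487670898438) [0.4204 0.3004 0.1031] [0.404  0.2513 0.0856]
tabtop 622 ((0.412635862827301, 0.27545875310897827), (0.0093268733471632, 0.04979498311877251), 9.765487670898438)
```

View pics/w2.png

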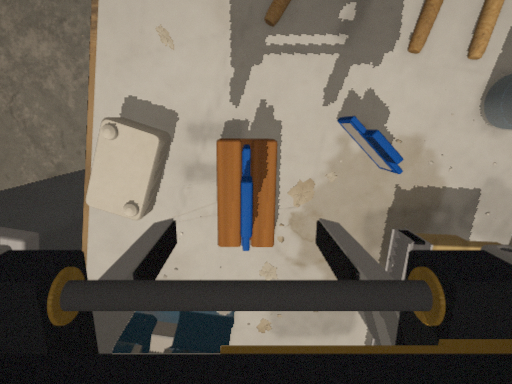

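The tab centre measures (0.4126, 0.2755), under 1 mm from the tool's centre line. I narrow the fingers and descend.

Emit:
{"op": "servo_tool", "data": {
  "slide": [
    [-0.5,1,15],
    [-0.5,1,30],
    [-0.5,1,45],
    [-0.5,1,60],
    [-0.5,1,75],
    [-0.5,1,84],
    [-0.5,1,84],
    [-0.5,1,84]
  ],
  "angular": [
    [0,0,0],
    [0,0,0],
    [0,0,0],
    [0,0,0],
    [0,0,0],
    [0,0,0],
    [0,0,0],
    [0,0,0]
  ],
  "hand": 0
}}

```text
clock: 3.62
tcp_pos: [0.4135, 0.2754, 0.0669]
orientation: [2.023, 2.403, 0.001]
contact_force: [0.9, -1.1, -0.4]
opening: 0.0471
```

Emit:
{"op": "servo_tool", "data": {
  "slide": [
    [0,0,0],
    [0,0,0],
    [0,0,0],
    [0,0,0],
    [0,0,0],
    [0,0,0],
    [0,0,0],
    [0,0,0]
  ],
  "angular": [
    [0,0,0],
    [0,0,0],
    [0,0,0],
    [0,0,0],
    [0,0,0],
    [0,0,0],
    [0,0,0],
    [0,0,0]
  ],
  "hand": -1
}}

```text
clock: 4.62
tcp_pos: [0.413, 0.2751, 0.0665]
orientation: [2.023, 2.404, 0.0]
contact_force: [-0.6, -0.7, 0.4]
opening: 0.01
```

```bash
python3 - <<'E'
from h import *
np.set_printoptions(precision=4,suppress=True)
s=telemetry.state();print(s);p=grab('wrist','w3')[0]
E
```

```text
{'clock': 4.625, 'joint_positions': array([ 0.4131,  0.2068,  1.8578, -0.    ,  1.077 ,  0.2415]), 'qvel': array([-0.0008,  0.0017, -0.001 ,  0.0022,  0.0001,  0.001 ]), 'joint_efforts': array([ -0.0353, -31.8949, -23.2419,   0.0581,  -0.1371,   0.0002]), 'tcp_pos': array([0.413 , 0.2751, 0.0665]), 'orientation': array([2.023 , 2.4036, 0.    ]), 'contact_force': array([-0.5648, -0.6582,  0.4242]), 'torque': array([-0.0987,  0.0932, -0.0185]), 'opening': 0.010000196343215466}
```

View pics/w3.png

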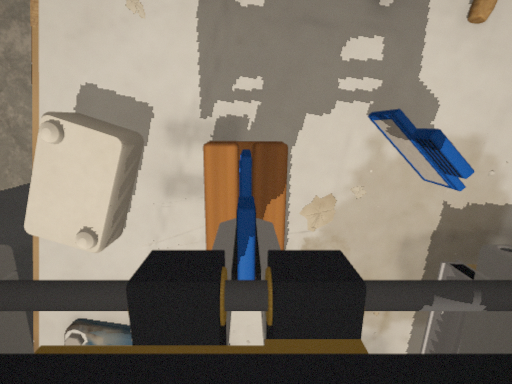

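Gripped: the opening is 10.0 mm, which matches the tab. Lifting straight up.

Emit:
{"op": "servo_tool", "data": {
  "slide": [
    [0,0,-5],
    [0,0,-15],
    [0,0,-30],
    [0,0,-50],
    [0,0,-75],
    [0,0,-100],
    [0,0,-120],
    [0,0,-120],
    [0,0,-120]
  ],
  "angular": [
    [0,0,0],
    [0,0,0],
    [0,0,0],
    [0,0,0],
    [0,0,0],
    [0,0,0],
    [0,0,0],
    [0,0,0],
    [0,0,0]
  ]
}}

```text
clock: 5.8
tcp_pos: [0.4126, 0.275, 0.1862]
orientation: [-2.023, -2.403, 0.001]
contact_force: [0.5, -0.4, -1.0]
opening: 0.0097
```

```bash
python3 - <<'E'
from plan import *
np.set_printoptions(precision=4,suppress=True)
a=np.radians(7.23);ex=np.array([np.cos(a),np.sin(a)]);ey=np.array([-np.sin(a),np.cos(a)]);O=ex*.6217+ey*.0459
print(O)
plan([*(O-ey*.065),0.187],a)
grab('wrist','w4');grab('scene','s4');print(telemetry.state()['contact_force'],telemetry.state()['opening'])
E
```

```text
[0.611  0.1238]
opt yaw 7.2 slide [-247.8  166.7   -0.9] ang [-0.03  0.01  2.6 ] | 298.6 2.6
opt yaw 187.2 slide [-247.8  166.7   -0.9] ang [  -0.01   -0.04 -177.4 ] | 298.6 177.4
[-0.1318  0.4232  0.0057] 0.009578900905064447
```

View pics/w4.png

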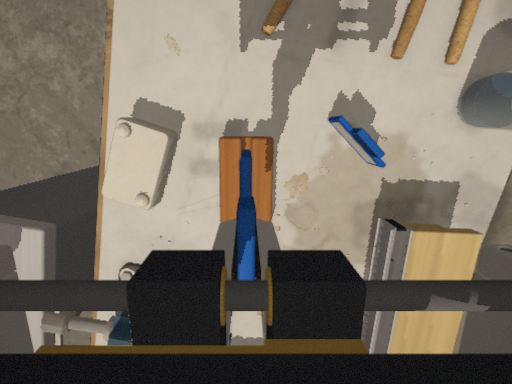

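View pics/s4.png

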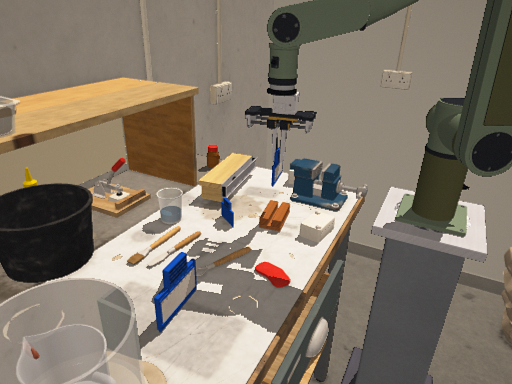

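Held upright and clear of the stand. Carrying it over the right-hand part of the channel.

Emit:
{"op": "servo_tool", "data": {
  "slide": [
    [-15,15,0],
    [-45,40,0],
    [-80,66,0],
    [-120,90,0],
    [-160,115,0],
    [-200,140,0],
    [-230,158,0],
    [-248,167,0],
    [-248,167,0],
    [-248,167,0]
  ],
  "angular": [
    [0,0,0],
    [0,0,0.5],
    [0,0,1],
    [0,0,1.5],
    [0,0,2],
    [0,0,2.6],
    [0,0,2.6],
    [0,0,2.6],
    [0,0,2.6],
    [0,0,2.6]
  ]
}}

```text
clock: 7.15
tcp_pos: [0.6191, 0.06, 0.1861]
orientation: [-2.075, -2.357, 0.001]
contact_force: [-0.0, 0.7, -0.5]
opening: 0.0098
```

```bash
python3 - <<'E'
from plan import *
np.set_printoptions(precision=4,suppress=True)
a=np.radians(7.23);ex=np.array([np.cos(a),np.sin(a)]);ey=np.array([-np.sin(a),np.cos(a)]);O=ex*.6217+ey*.0459
plan([*(O-ey*.065),0.100],a)
p,d,P,K=grab('wrist','w5');grab('side','d5');
C=cloud(d,P,K);h=cv2.cvtColor(p,cv2.COLOR_BGR2HSV)
m=(h[...,0]>105)&(h[...,0]<128)&(h[...,1]>150)&(d<.5)
q=C[m];print(np.percentile(q,[1,50,99],axis=0))
for z in np.arange(.12,.23,.01):
    s=q[abs(q[:,2]-z)<.005]
    if len(s)>5: c=(s[:,:2]-O); print(round(z,3),len(s),'x ch',np.percentile(c@ex,[5,50,95]),'y ch',np.percentile(c@ey,[2,50,98]))
E
```

```text
opt yaw 7.2 slide [-0.8  0.  86.1] ang [-0.06 -0.04  0.03] | 86.1 0.1
opt yaw 187.2 slide [-0.8  0.  86.1] ang [   0.07   -0.1  -179.97] | 86.1 180.0
[[0.6104 0.0442 0.1703]
 [0.617  0.076  0.2198]
 [0.6253 0.1101 0.3192]]
0.16 7 x ch [-0.0016  0.0003  0.0023] y ch [-0.0141 -0.0139 -0.0139]
0.17 15 x ch [-0.0024 -0.0003  0.0024] y ch [-0.0141 -0.014  -0.0139]
0.18 12 x ch [-0.0025  0.0007  0.0029] y ch [-0.0143 -0.014  -0.0139]
0.19 449 x ch [-0.0033 -0.0002  0.0029] y ch [-0.0391 -0.026  -0.0141]
0.2 60 x ch [-0.0037  0.0001  0.0045] y ch [-0.0399 -0.0391 -0.0387]
0.21 68 x ch [-0.0036  0.0004  0.0043] y ch [-0.0397 -0.039  -0.0387]
0.22 1303 x ch [-0.004   0.0005  0.0048] y ch [-0.08   -0.0585 -0.0392]
```

View pics/w5.png

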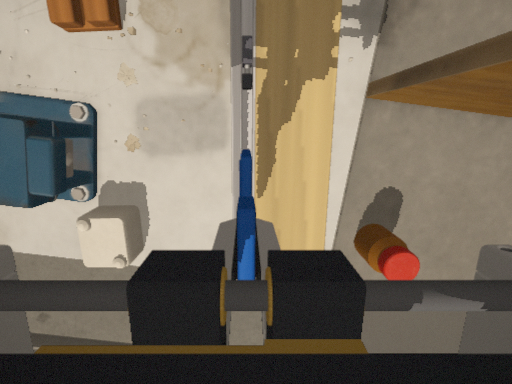

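View pics/d5.png

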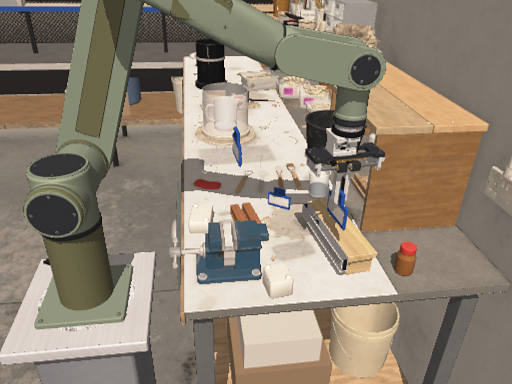

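The plate is centred over the channel (x within 0.5 mm), with its left edge at channel y −14 mm, upright. Descending in steps and watching the force.

Emit:
{"op": "servo_tool", "data": {
  "slide": [
    [0,0,15],
    [0,0,30],
    [0,0,45],
    [0,0,58],
    [0,0,66],
    [0,0,72],
    [0,0,78],
    [0,0,78]
  ],
  "angular": [
    [0,0,0],
    [0,0,0],
    [0,0,0],
    [0,0,0],
    [0,0,0],
    [0,0,0],
    [0,0,0],
    [0,0,0]
  ]
}}

```text
clock: 8.25
tcp_pos: [0.6197, 0.0593, 0.1081]
orientation: [-2.077, -2.357, 0.001]
contact_force: [0.8, -0.2, -0.1]
opening: 0.01
```

```bash
python3 - <<'E'
from plan import *
np.set_printoptions(precision=4,suppress=True)
print(telemetry.state()['contact_force'],telemetry.state()['torque'])
p,d,P,K=grab('wrist','w6');cv2.imwrite('pics/w6c.png',cv2.resize(p[0:280,180:320],None,fx=2.1,fy=2.1,interpolation=cv2.INTER_CUBIC))
E
```

```text
[ 0.7817 -0.201  -0.1385] [-0.0509  0.0619 -0.0173]
```

View pics/w6c.png

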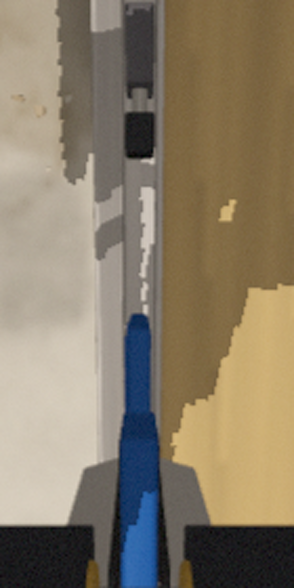

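The plate has entered the channel without contact: it lies between the lip and the rear wall in the crop. Lowering the rest of the way.

Emit:
{"op": "servo_tool", "data": {
  "slide": [
    [0,0,6],
    [0,0,12],
    [0,0,18],
    [0,0,22],
    [0,0,24],
    [0,0,24],
    [0,0,24]
  ],
  "angular": [
    [0,0,0],
    [0,0,0],
    [0,0,0],
    [0,0,0],
    [0,0,0],
    [0,0,0],
    [0,0,0]
  ]
}}

```text
clock: 9.18
tcp_pos: [0.6201, 0.0593, 0.0847]
orientation: [2.077, 2.357, 0.0]
contact_force: [-0.3, -0.1, -0.8]
opening: 0.0098
```

Emit:
{"op": "servo_tool", "data": {
  "slide": [
    [0,0,0.5],
    [0,0,1],
    [0,0,1.5],
    [0,0,1.5],
    [0,0,1.5]
  ],
  "angular": [
    [0,0,0],
    [0,0,0],
    [0,0,0],
    [0,0,0],
    [0,0,0]
  ]
}}

```text
clock: 9.8
tcp_pos: [0.6199, 0.0593, 0.0829]
orientation: [-2.077, -2.357, 0.0]
contact_force: [-0.1, -0.2, 0.0]
opening: 0.0099
```

Emit:
{"op": "servo_tool", "data": {
  "slide": [
    [0,0,0.5],
    [0,0,1],
    [0,0,1],
    [0,0,1]
  ],
  "angular": [
    [0,0,0],
    [0,0,0],
    [0,0,0],
    [0,0,0]
  ]
}}

```text
clock: 10.3
tcp_pos: [0.6201, 0.0593, 0.0826]
orientation: [2.077, 2.357, 0.0]
contact_force: [-1.6, -0.5, 4.7]
opening: 0.0097
```

Emit:
{"op": "servo_tool", "data": {
  "slide": [
    [0,0,0.5],
    [0,0,1],
    [0,0,1],
    [0,0,1]
  ],
  "angular": [
    [0,0,0],
    [0,0,0],
    [0,0,0],
    [0,0,0]
  ]
}}

```text
clock: 10.8
tcp_pos: [0.6201, 0.0593, 0.0825]
orientation: [2.077, 2.357, 0.0]
contact_force: [-3.6, -0.5, 8.7]
opening: 0.0101
```

Seated: Fz rises from TCP z 0.0826, which is exactly the expected floor height. I ease the preload, centre by −1 mm in x, then slide left with the force checked along the way.

Emit:
{"op": "servo_tool", "data": {
  "slide": [
    [0,-0.5,-1],
    [2,-1,-1.2],
    [6,-1,-1.2],
    [11,-1,-1.2],
    [16,-1,-1.2],
    [21,-1,-1.2],
    [26,-1,-1.2],
    [30,-1,-1.2],
    [30,-1,-1.2]
  ],
  "angular": [
    [0,0,0],
    [0,0,0],
    [0,0,0],
    [0,0,0],
    [0,0,0],
    [0,0,0],
    [0,0,0],
    [0,0,0],
    [0,0,0]
  ]
}}

```text
clock: 11.92
tcp_pos: [0.6154, 0.0898, 0.0825]
orientation: [2.076, 2.357, 0.002]
contact_force: [-0.0, -2.3, 6.5]
opening: 0.0098
```

```bash
cat > chk.py <<'E'
from plan import *
import sys
np.set_printoptions(precision=4,suppress=True)
a=np.radians(7.23);ex=np.array([np.cos(a),np.sin(a)]);ey=np.array([-np.sin(a),np.cos(a)]);O=ex*.6217+ey*.0459
s=telemetry.state();c=s['tcp_pos'][:2]-O;f=s['contact_force'];print('t',s['clock'],'tcp ch',c@ex,c@ey,s['tcp_pos'][2],'F ch',f[:2]@ex,f[:2]@ey,f[2],'T',s['torque'],s['opening'])
if len(sys.argv)>1:
    p,d,P,K=grab('wrist',sys.argv[1]);C=cloud(d,P,K);h=cv2.cvtColor(p,cv2.COLOR_BGR2HSV)
    m=(h[...,0]>105)&(h[...,0]<128)&(h[...,1]>150)&(d<.4)
    q=C[m]
    for z in np.arange(.05,.125,.01):
        t=q[abs(q[:,2]-z)<.005]
        if len(t)>5: e=(t[:,:2]-O); print(round(z,3),len(t),'x',np.percentile(e@ex,[5,50,95]),'y',np.percentile(e@ey,[2,50,98]),'zmed',np.median(t[:,2]))
    cv2.imwrite('pics/%sc.png'%sys.argv[1],cv2.resize(p[0:280,180:320],None,fx=2.1,fy=2.1,interpolation=cv2.INTER_CUBIC))
E
python3 chk.py w7
```

```text
t 11.925 tcp ch 0.00011997986291135878 -0.0342899445294838 0.08250961457674084 F ch -0.31600296693882934 -2.24451509230673 6.511175496334169 T [-0.4861 -0.0335 -0.0185] 0.009844943054961149
0.05 9 x [-0.0007  0.0012  0.0024] y [0.0158 0.016  0.016 ] zmed 0.053660927836584854
0.06 7 x [-0.0015 -0.0003  0.0016] y [-0.1191  0.016   0.016 ] zmed 0.06220282949970804
0.07 7 x [-0.0014  0.0011  0.0029] y [0.0157 0.016  0.016 ] zmed 0.0707150502687302
0.08 15 x [-0.0023 -0.0002  0.0023] y [0.0157 0.0159 0.016 ] zmed 0.07798416865376581
0.09 465 x [-0.0033 -0.0002  0.0029] y [-0.0092  0.0027  0.0155] zmed 0.08888696821251715
0.1 63 x [-0.0037  0.0004  0.0044] y [-0.0098 -0.0091 -0.0087] zmed 0.10014032822451932
0.11 110 x [-0.0043  0.001   0.005 ] y [-0.0501 -0.0093 -0.0088] zmed 0.11241284978239935
0.12 1244 x [-0.004   0.0004  0.0044] y [-0.05   -0.0291 -0.01  ] zmed 0.1167719369111697
```

View pics/w7c.png

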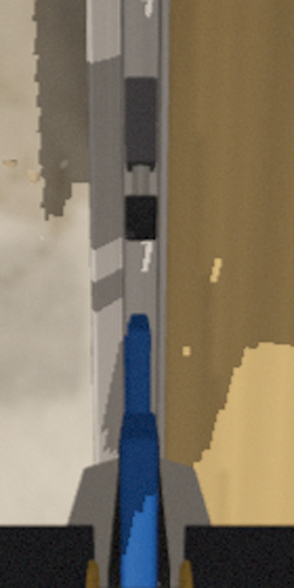

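Edge at channel y +16 mm, still upright; sliding friction is about 2 N. Easing the preload a little and going on to just short of the clip.

Emit:
{"op": "servo_tool", "data": {
  "slide": [
    [3,0,-0.7],
    [7,0,-0.7],
    [11,0,-0.7],
    [15,0,-0.7],
    [19,0,-0.7],
    [21,0,-0.7],
    [21,0,-0.7]
  ],
  "angular": [
    [0,0,0],
    [0,0,0],
    [0,0,0],
    [0,0,0],
    [0,0,0],
    [0,0,0],
    [0,0,0]
  ]
}}

```text
clock: 12.85
tcp_pos: [0.6121, 0.1104, 0.0825]
orientation: [-2.076, -2.356, -0.0]
contact_force: [0.3, 0.0, 2.8]
opening: 0.0097
```

```bash
python3 chk.py
```

```text
t 12.85 tcp ch -0.0006158661694842527 -0.01340976483054012 0.08253651030466655 F ch 0.32252117492953003 -0.01776654416997695 2.7693332589934596 T [-0.2052  0.0265 -0.0416] 0.009694795282094371
```

Emit:
{"op": "servo_tool", "data": {
  "slide": [
    [1,0,0],
    [2,0,0],
    [2,0,0]
  ],
  "angular": [
    [0,0,0],
    [0,0,0],
    [0,0,0]
  ]
}}

```text
clock: 13.22
tcp_pos: [0.612, 0.1119, 0.0826]
orientation: [-2.077, -2.356, 0.0]
contact_force: [-0.9, -0.5, 2.2]
opening: 0.0098
```

```bash
python3 chk.py
```

```text
t 13.225 tcp ch -0.0005145379666620905 -0.011918500448500978 0.08258439725328058 F ch -0.9107672640810694 -0.3387991379840874 2.183444162355708 T [-0.2671  0.0227 -0.0118] 0.009797432002101876
```

Emit:
{"op": "servo_tool", "data": {
  "slide": [
    [1,0,0],
    [2,0,0],
    [2,0,0]
  ],
  "angular": [
    [0,0,0],
    [0,0,0],
    [0,0,0]
  ]
}}

```text
clock: 13.6
tcp_pos: [0.6117, 0.114, 0.0826]
orientation: [-2.076, -2.357, 0.0]
contact_force: [-0.2, -0.0, -0.9]
opening: 0.0099
```

```bash
python3 chk.py w8
```

```text
t 13.6 tcp ch -0.0005373528772941758 -0.009781157366789568 0.08256844753941617 F ch -0.22328127031830608 0.005802559766382491 -0.8793946490395581 T [-0.1225  0.086   0.02  ] 0.009918049057381207
0.05 9 x [-0.0022  0.0005  0.0038] y [0.0403 0.0405 0.1201] zmed 0.046644046823219404
0.06 11 x [-0.002  -0.0009  0.0027] y [0.0404 0.0406 0.1165] zmed 0.06074686813258326
0.07 9 x [-0.0026 -0.0002  0.0022] y [0.0401 0.0406 0.0406] zmed 0.07124969352126925
0.08 16 x [-0.0029 -0.0005  0.0019] y [0.0402 0.0405 0.0406] zmed 0.07965451179953664
0.09 471 x [-0.0039 -0.0008  0.0023] y [0.0153 0.0273 0.0402] zmed 0.088843770822049
0.1 60 x [-0.0038  0.0001  0.0039] y [0.0145 0.0154 0.0157] zmed 0.1003301808301588
0.11 102 x [-0.0052 -0.0002  0.0048] y [-0.026   0.0153  0.0157] zmed 0.1125559638788953
0.12 1247 x [-0.0046 -0.0002  0.0038] y [-0.0255 -0.0046  0.0147] zmed 0.11678199631684635
```

View pics/w8c.png

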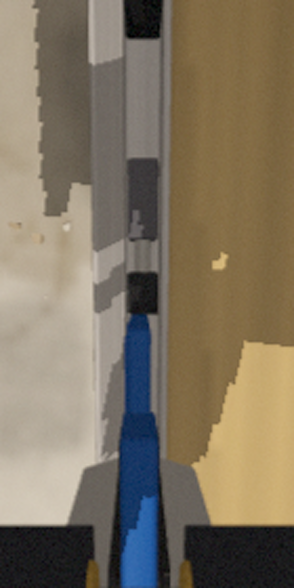

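The holder's edge is now at +40.5 mm, just at the clip's black face. Going on in 2 mm steps with a slight downward hold.

Emit:
{"op": "servo_tool", "data": {
  "slide": [
    [1,0,0.5],
    [2,0,0.5],
    [2,0,0.5]
  ],
  "angular": [
    [0,0,0],
    [0,0,0],
    [0,0,0]
  ]
}}

```text
clock: 14.02
tcp_pos: [0.612, 0.1156, 0.0826]
orientation: [2.077, 2.357, 0.0]
contact_force: [0.7, -1.7, 1.5]
opening: 0.0099
```

```bash
python3 chk.py
```

```text
t 14.025 tcp ch -5.146700157597451e-05 -0.008249852418694291 0.0825521813640717 F ch 0.511529032050209 -1.730778572802321 1.5165978735588388 T [-0.3324  0.0514  0.0314] 0.00986021467854517
```

Emit:
{"op": "servo_tool", "data": {
  "slide": [
    [1,0,0],
    [2,0,0],
    [2,0,0]
  ],
  "angular": [
    [0,0,0],
    [0,0,0],
    [0,0,0]
  ]
}}

```text
clock: 14.4
tcp_pos: [0.6117, 0.1174, 0.0826]
orientation: [2.076, 2.357, 0.0]
contact_force: [0.8, -2.8, 2.3]
opening: 0.0099
```

```bash
python3 chk.py
```

```text
t 14.4 tcp ch -3.516452140319803e-05 -0.006380491571105814 0.08256182318511207 F ch 0.40030307119624414 -2.842568549713339 2.3157670140359814 T [-0.6411  0.0546 -0.0324] 0.009941497411431143
```

Emit:
{"op": "servo_tool", "data": {
  "slide": [
    [1,0,0],
    [2,0,0],
    [2,0,0]
  ],
  "angular": [
    [0,0,0],
    [0,0,0],
    [0,0,0]
  ]
}}

```text
clock: 14.78
tcp_pos: [0.6115, 0.1196, 0.0826]
orientation: [2.076, 2.357, 0.0]
contact_force: [-0.1, -3.3, 2.8]
opening: 0.0097
```

```bash
python3 chk.py
```

```text
t 14.775 tcp ch -2.8705002154590814e-05 -0.004253307507834165 0.08257515482494879 F ch -0.4842869060337817 -3.2588058420205606 2.8257980227162207 T [-0.8043 -0.0047  0.0089] 0.009719599733630811
```

Emit:
{"op": "servo_tool", "data": {
  "slide": [
    [1,0,0],
    [2,0,0],
    [2,0,0]
  ],
  "angular": [
    [0,0,0],
    [0,0,0],
    [0,0,0]
  ]
}}

```text
clock: 15.15
tcp_pos: [0.6112, 0.1216, 0.0826]
orientation: [2.077, 2.357, 0.0]
contact_force: [0.6, -4.2, 3.5]
opening: 0.0101
```

```bash
python3 chk.py w9
```

```text
t 15.15 tcp ch -4.453177387472835e-05 -0.002192805495851099 0.08257108802483397 F ch 0.03608513196809782 -4.221917364083125 3.5212929294071222 T [-0.9024 -0.0606  0.0075] 0.010138126039064329
0.06 8 x [-0.0016 -0.0001  0.0035] y [0.0478 0.0481 0.1357] zmed 0.06140422953868317
0.07 8 x [-0.0019  0.0006  0.0027] y [0.0477 0.048  0.0482] zmed 0.06985514345829984
0.08 17 x [-0.0024  0.0003  0.0024] y [0.0477 0.048  0.0481] zmed 0.08092561792072522
0.09 468 x [-0.0034 -0.0003  0.0028] y [0.0229 0.035  0.0476] zmed 0.08889640482318158
0.1 57 x [-0.0038  0.0003  0.004 ] y [0.0223 0.023  0.0234] zmed 0.10035552591396013
0.11 98 x [-0.0043  0.0008  0.0052] y [-0.0185  0.0229  0.0233] zmed 0.11174551284872151
0.12 1254 x [-0.0043  0.      0.0044] y [-0.0178  0.0032  0.0222] zmed 0.11681651678953828
```

View pics/w9c.png

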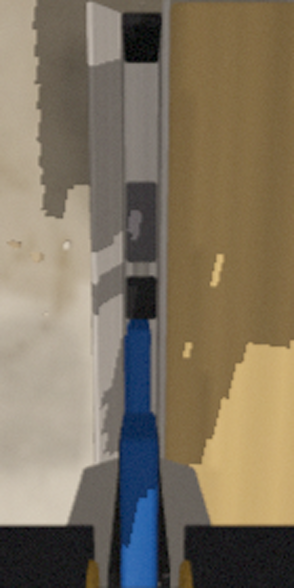

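The spring is felt: the force along the channel rises to 4.2 N and the clip's gap is closing in the image. Pushing on to the stop.

Emit:
{"op": "servo_tool", "data": {
  "slide": [
    [1,0,0],
    [2,0,0],
    [2,0,0]
  ],
  "angular": [
    [0,0,0],
    [0,0,0],
    [0,0,0]
  ]
}}

```text
clock: 15.58
tcp_pos: [0.611, 0.1236, 0.0826]
orientation: [2.077, 2.357, 0.0]
contact_force: [0.6, -4.1, 5.2]
opening: 0.0097
```

```bash
python3 chk.py
```

```text
t 15.575 tcp ch -5.142650030812222e-05 -0.00020794958652872974 0.08257449191051232 F ch 0.12337449398225064 -4.109759126117574 5.154649104986437 T [-1.0382 -0.0462 -0.0027] 0.009703541962168903
```

Emit:
{"op": "servo_tool", "data": {
  "slide": [
    [1,0,0],
    [1,0,0],
    [1,0,0]
  ],
  "angular": [
    [0,0,0],
    [0,0,0],
    [0,0,0]
  ]
}}

```text
clock: 15.95
tcp_pos: [0.6109, 0.1245, 0.0826]
orientation: [2.077, 2.357, 0.0]
contact_force: [0.5, -5.2, 5.0]
opening: 0.0098
```

```bash
python3 chk.py
```

```text
t 15.95 tcp ch -4.385064466148737e-05 0.0006854069965054783 0.08258337462712395 F ch -0.15408315263381367 -5.247220341984167 4.950579797847689 T [-1.1016 -0.0846 -0.0062] 0.00975988802298795
```

Emit:
{"op": "servo_tool", "data": {
  "slide": [
    [1,0,0],
    [1,0,0],
    [1,0,0]
  ],
  "angular": [
    [0,0,0],
    [0,0,0],
    [0,0,0]
  ]
}}

```text
clock: 16.32
tcp_pos: [0.6107, 0.1254, 0.0826]
orientation: [2.076, 2.357, -0.0]
contact_force: [1.0, -5.2, 4.6]
opening: 0.0098
```

```bash
python3 chk.py w10
```

```text
t 16.325 tcp ch -5.966701699219358e-05 0.0016077872969233985 0.08256559403073926 F ch 0.36979889324083504 -5.275673035903784 4.614967680300369 T [-1.0596 -0.0401  0.0047] 0.009808349680846946
0.06 8 x [-0.0016  0.0006  0.0021] y [0.0516 0.0517 0.1237] zmed 0.061115992673069
0.07 8 x [-0.0022  0.0006  0.0027] y [0.0515 0.0518 0.0519] zmed 0.06959541204561445
0.08 17 x [-0.0024 -0.0003  0.0023] y [0.0516 0.0518 0.0519] zmed 0.08060297209676476
0.09 469 x [-0.0034 -0.0003  0.0027] y [0.0266 0.0386 0.0512] zmed 0.08877872208966359
0.1 60 x [-0.0038  0.0003  0.0043] y [0.0259 0.0268 0.0271] zmed 0.10036559294390321
0.11 119 x [-0.0046  0.0014  0.0052] y [-0.0128  0.0266  0.0271] zmed 0.11199527547213195
0.12 1240 x [-0.0042  0.0003  0.0042] y [-0.014   0.007   0.0262] zmed 0.11685216486466046
```

View pics/w10c.png

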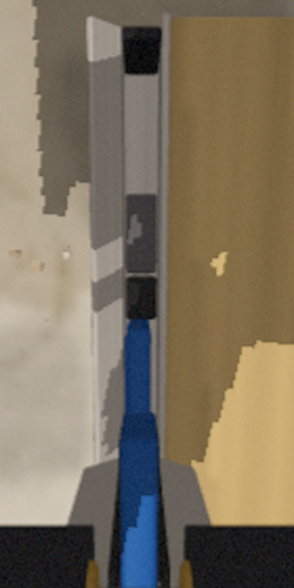

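Emit:
{"op": "servo_tool", "data": {
  "slide": [
    [0.5,0,0],
    [1,0,0],
    [1,0,0],
    [1,0,0]
  ],
  "angular": [
    [0,0,0],
    [0,0,0],
    [0,0,0],
    [0,0,0]
  ]
}}

```text
clock: 16.88
tcp_pos: [0.6107, 0.1258, 0.0826]
orientation: [2.076, 2.356, -0.001]
contact_force: [-0.6, -6.8, 4.9]
opening: 0.01
```

```bash
python3 chk.py
```

```text
t 16.875 tcp ch -3.358494574197965e-05 0.002033224994130863 0.08263207223248598 F ch -1.4644350582306611 -6.63750567618667 4.8559305207858054 T [-1.3972 -0.1422  0.005 ] 0.009958539970194956
```

Emit:
{"op": "servo_tool", "data": {
  "slide": [
    [0.5,0,0],
    [1,0,0],
    [1,0,0],
    [1,0,0]
  ],
  "angular": [
    [0,0,0],
    [0,0,0],
    [0,0,0],
    [0,0,0]
  ]
}}

```text
clock: 17.38
tcp_pos: [0.6107, 0.126, 0.0827]
orientation: [2.075, 2.355, -0.003]
contact_force: [0.7, -8.1, 5.7]
opening: 0.0097
```

```bash
python3 chk.py w11
```

```text
t 17.375 tcp ch -3.513528540755983e-05 0.002214180174748193 0.08270538440546543 F ch -0.31956552993652343 -8.130287727371046 5.734747896286589 T [-1.73   -0.0121  0.039 ] 0.009705697602542798
0.06 8 x [-0.0016  0.0006  0.0043] y [0.0521 0.0524 0.1237] zmed 0.06190540805997585
0.07 8 x [-0.0022 -0.      0.0021] y [0.0522 0.0523 0.0524] zmed 0.06917427092778793
0.08 18 x [-0.0024 -0.      0.0023] y [0.052  0.0523 0.0524] zmed 0.07980164659465643
0.09 467 x [-0.0034 -0.0003  0.0028] y [0.0272 0.0392 0.052 ] zmed 0.08887826540469373
0.1 56 x [-0.0038  0.0003  0.004 ] y [0.0268 0.0274 0.0277] zmed 0.09996607027542456
0.11 98 x [-0.0041  0.0009  0.0053] y [-0.0046  0.0273  0.0277] zmed 0.11190740324684559
0.12 1237 x [-0.0042  0.0003  0.0046] y [-0.0134  0.0075  0.0267] zmed 0.11694382620296878
```

View pics/w11c.png

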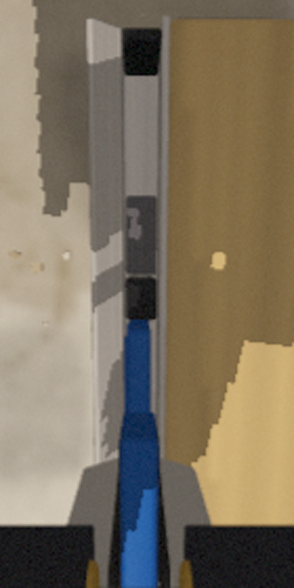

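At the stop: the last 2 mm of command moved the tool only 0.6 mm, the force rose from 5.3 to 8.1 N, and total travel since contact is about 10–11 mm. I hold briefly to check it is stable.

Emit:
{"op": "servo_tool", "data": {
  "slide": [
    [0,0,0.3],
    [0,0,0.3],
    [0,0,0.3],
    [0,0,0.3],
    [0,0,0.3],
    [0,0,0.3],
    [0,0,0.3],
    [0,0,0.3]
  ],
  "angular": [
    [0,0,0],
    [0,0,0],
    [0,0,0],
    [0,0,0],
    [0,0,0],
    [0,0,0],
    [0,0,0],
    [0,0,0]
  ]
}}

```text
clock: 18.42
tcp_pos: [0.6107, 0.1259, 0.0826]
orientation: [2.075, 2.355, -0.003]
contact_force: [0.1, -8.4, 6.2]
opening: 0.0101
```

```bash
python3 chk.py w12; python3 -c "
from h import *
p,d,P,K=grab('side','d12');cv2.imwrite('pics/d12c.png',cv2.resize(p[140:290,180:390],None,fx=3.7,fy=3.7,interpolation=cv2.INTER_CUBIC))"
```

```text
t 18.425 tcp ch -2.7712315608327282e-06 0.0021872746225915637 0.08264852980378219 F ch -1.0026636817051569 -8.307476397663205 6.220361180908815 T [-1.7063  0.0635  0.0494] 0.010078868925748245
0.06 9 x [-0.0022 -0.0004  0.0022] y [0.0521 0.0522 0.122 ] zmed 0.06054830902065497
0.07 7 x [-0.0028 -0.0003  0.0023] y [0.052  0.0523 0.0524] zmed 0.06940828377742947
0.08 16 x [-0.0024 -0.0003  0.0024] y [0.052  0.0524 0.0525] zmed 0.08006762114781205
0.09 468 x [-0.0034 -0.0003  0.0028] y [0.0272 0.0393 0.052 ] zmed 0.08878308350615977
0.1 59 x [-0.0033  0.0003  0.0044] y [0.0265 0.0274 0.0277] zmed 0.10031123908126865
0.11 97 x [-0.004   0.0009  0.0053] y [-0.0067  0.0273  0.0278] zmed 0.1113013478023471
0.12 1259 x [-0.0042  0.0003  0.0044] y [-0.0134  0.0075  0.0268] zmed 0.11687872479636324
```

View pics/d12c.png

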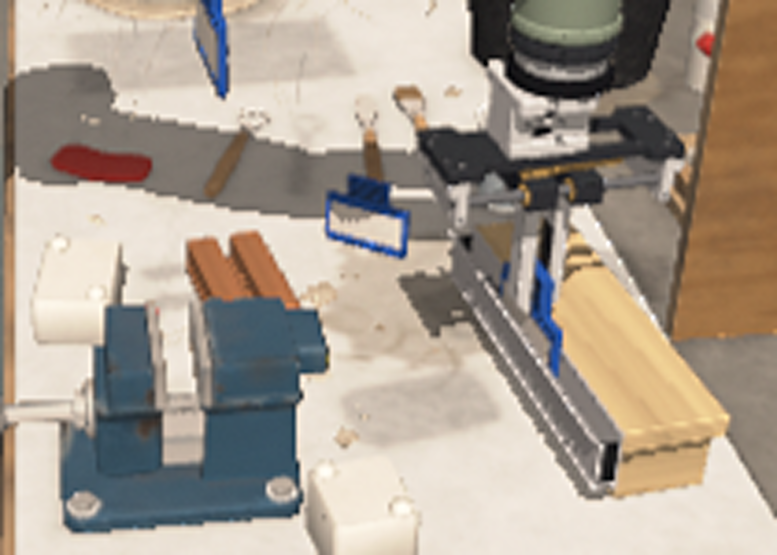

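The hold is stable at 8.3 N. The holder is upright and down in the channel, and the side view shows nothing else moved. Handing in.

```bash
python3 -c "
from station import job,telemetry
print(job.sign_off());s=telemetry.state();print(s['clock'],s['tcp_pos'],s['contact_force'])"
```

```text
the job is handed in; nothing more can be done
None
the job is handed in; nothing more can be done
```

I lifted the middle-sized blue holder out of its stand and set it upright on the channel floor in the right-hand part. I then slid it left into the sprung clip, pressed it to the stop and signed off at about 18.5 s, still gripping and pushing.

**Last checks before sign-off:**
- **Clip:** contact was felt with the holder's left edge about 40.5–41.5 mm left of the channel's middle. The edge ended at 52.3 mm, which is about 10–12 mm of travel. At the stop, 2 mm of commanded motion moved the tool only 0.6 mm.
- **Push:** the force along the channel rose from 5.3 N to about 8 N and held at 8.3 N for 1 s.
- **Seating:** TCP height was 82.6 mm, against 82.5 mm expected with the foot on the floor. The edge read the same y at all heights, so the holder is upright.
- **Grip:** the opening stayed at about 10 mm, the tab's thickness.
- **Other things:** the moulds, the other two holders and the stand looked unmoved in the side view.

**One disagreement:** the stop came 1–2 mm further than my first image estimate of the clip's free face plus 10 mm. That is within the camera calibration, and I relied on the rise in force.

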